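Set the running gap of a skate-wheel dressing stand

TASK

On the wheel-dressing stand, turn the round adjusting ring clockwise until the dressing disc under the bridge just touches the wheel, without forcing it hard, then back the ring off two clicks (one click is one rib spacing, a twelfth of a turn). Then lock the setting by twisting the winged bayonet plug beside it clockwise until its lugs are fully home. Let go, and leave the other things on the bench where they are.

Things in the scene. Friction and masses are not known exactly. Their poses are not given: they have to be found in the camera images.
- ring_grip (a point): Centre of the adjusting ring, on its upright axis, half-way up: a steel cylinder 60 mm in diameter, 34 mm high, with 12 dark ribs (2 mm proud) round its side and a black pointer bar on top (4 mm high). The flat top of the bridge lies 29 mm below this point; the ring's side is free all round. The plug's axis is 130 mm away along the bridge (the stand's +y).
- ring (a joint): Turn of the ring, rad, growing clockwise from above; clockwise lowers the disc 60 mm a turn (one click = 30 deg = 0.524 rad = 5 mm). The value where disc meets wheel, a rigid stop, differs between starts; it lies 0.6 to 2.1 rad clockwise of the start. Friction 0.08 N m, no detents, stays where left. 0.5 N m on the ring at the stop is ample; 2.9 N m presses the wheel with 300 N, that is forcing.
- disc_face (a point): Centre of the underside of the grey abrasive dressing disc (52 mm diameter, 14 mm thick), which hangs under the bridge on the ring's axis and moves only up and down.
- wheel_top (a point): Centre of the flat top face (44 mm diameter) of the grey urethane wheel being dressed (60 mm diameter, 45 mm wide, axis upright), fixed in the stand below the disc. Disc face height minus this height is the gap. Its height differs between starts.
- plug_grip (a point): Point on the upright axis of the bayonet lock plug, in its wing bar, 15 mm below the bar's top. The black bar is 50 mm long along this point's x, 14 mm thick along its y, and rises from a steel disc 48 mm in diameter whose top is 24 mm below this point. Two lugs on that disc pass under two claws on the bridge, which stay more than 21 mm below this point.
- plug (a joint): Turn of the lock plug in rad, growing clockwise seen from above: 0 unlocked, firm stop at 1.30 where the lugs are fully home. Slight friction (0.08 N m); it stays where it is left. Starts between 0 and 0.35.
- stand: The wheel-dressing stand, bolted to the bench: grey base plate 160 x 310 x 12 mm, two grey posts and an aluminium bridge 70 x 300 mm along the stand's y axis, its top 136 mm above the bench. Origin at the centre of the base's underside. The ring is on the bridge 65 mm towards -y of the stand, the plug 65 mm towards +y.
- dish: Bystander: glass dish with axle washers, 72 mm diameter, 22 mm high, on the base plate under the plug. Origin at the centre of its underside.
- skate_tool: Bystander: chrome T-shaped skate tool, 140 mm long and about 90 mm across, lying flat on the bench beside the stand, 16 mm high. Origin under the middle of the crossbar.
- spare_wheel: Bystander: loose grey urethane wheel, 60 mm diameter, 45 mm high, on the bench beyond the ring end of the stand. Origin at the centre of its underside.
- spray_tin: Bystander: upright tin, 60 mm diameter, 140 mm high, on the left of the bench. Origin at the centre of its underside.
- disc: The dressing disc (see disc_face); origin at the centre of its underside.
- wheel: The urethane wheel fixed in the stand (see wheel_top); origin at the centre of its underside, 45 mm below its top face.

How it is judged:
By the outcome, as a careful person would: the job done as asked, in the order asked, and still so for the second after the job is handed in, with the robot touching nothing.
It also fails if it takes over 58 s, if anything falls off the work surface, if the arm or the gripper's body presses on something with over 40 N, if the wrist force passes 120 N, or if a joint passes its speed limit or range.

ROBOT

A 6-joint arm with a two-finger parallel gripper is mounted at the origin on the work surface. World frame = base frame: x ahead of the robot, y to its left, z up, the work surface at z = 0. Lengths are in m, angles in rad, forces in N, time in s.
With the tool pointing down it reaches from about 0.35 to 0.775 m from the base axis. Payload 7.3 kg.
Tool frame: the origin (TCP) lies at the very end of the fingers, on their centre line; the grasp point (between the pads) lies 19 mm behind it (robot.pinch_z is the distance from the TCP to the grasp point, in m); z points along the fingers, y is the line along which they close (so a half turn about z gives the same grasp; the last joint's range is limited). The gripper opens to 92 mm and grips with 3 to 60 N. Pads are 19 mm wide; open, the fingers measure 130 mm over their backs; the gripper's body (75 mm by 190 mm) begins 47 mm behind the grasp point.
Start: joints at [1.024, 0.342, 1.524, -0, 1.275, -0.146], TCP at [0.205, 0.483, 0.227] pointing down, gripper open.
Joint ranges: [-2.53, 2.53], [-0.77, 2.02], [0.04, 2.7], [-1, 4.14], [0.28, 2.66], [-3.11, 3.11]. Speed limits (rad/s): [2.57, 2.57, 3.14, 3.14, 3.14, 3.14].

INTERFACE

Orientations are given as [roll, pitch, yaw] about the fixed x, y, z axes, in that order (R = Rz(yaw) Ry(pitch) Rx(roll)).
In Python, from cell import robot gives the robot as it stands.
- The arm moves only by the tool move_arm, never from a script. Its argument "motion" is a list of rows, each a list of 6 numbers: the shift along the tool's x, y, z in units of 0.1 m (1.0 is 0.1 m), then the turn, a rotation vector about the tool's x, y, z in units of pi rad (1.0 is pi rad). In form: [[dx, dy, dz, rx, ry, rz], ...]. A call has 1 to 12 rows; each row is the pose to reach, as a shift and turn from the pose commanded when the call began, along the tool's axes at that moment, turning the shorter way round; what a row does not reach only later rows make up. A row lasts 1/8 s, in which the tool goes at most 62.5 mm and 10.7 degrees, less where a joint would pass 70% of its speed; a pose out of reach is approached as far as the arm can. A call with a number of a shift or a turn outside -1 to 1 is refused whole. A call with a gripper value outside its range is refused whole. "fingers" is the opening, from -1 (shut) to 1 (fully open), set as the call begins (left out, the last holds). The fingers move at their own pace and stop on an object; "newtons" is the grip in N (left out, the last holds). Time passes only in rows, so rows that repeat a pose let the fingers close. It gives the time, the measured TCP pose, the force, the opening and the grip force at its end, in the units of the state.
- robot.observe(): the state, without advancing time (a new reading comes with each control period).
- robot.read_camera(name): name is "scene" or "top" or "wrist"; returns a dict with "image" (480x640x3 uint8, red, green, blue), "range_z" (480x640 float32, m along the optical axis (not along the pixel's ray), 0 where there is no reading), "vfov" (degrees; the focal length in pixels is half the picture's height over the tangent of half this angle, whatever the lens; pixels are square), "cx", "cy" (the principal point, pixels), "k1" (the pictures are not rectified: a ray, as slopes to the right and down, at radius r is drawn at 1 + k1 r^2 times it, then the intrinsics apply), "extrinsics" (4x4, takes a point from camera to world coordinates); the wrist camera has in their place "hand_eye" (4x4, takes a point from camera to tool coordinates, whose origin is the TCP and whose axes are the flange's). Camera axes: x right, y up, looking along -z (the intrinsics and any distortion apply to the point x, -y, -z); pixel columns grow to the right and rows downward; lengths in m; the calibration is good to about 2 mm. A picture is of the moment at which its call begins: read the wrist's pose just before it.
- robot.hand_in(): hands the job in; it is judged then, once.
The state is a dict: "time": time; "qpos": joint angles; "qvel": joint speeds; "joint_efforts": joint torques, N m; "tool_pos": TCP position; "tool_rot": TCP orientation; "contact_force": force on the tool from outside, world axes, zero at the start; "torque": the same for the moment, N m; "opening": finger opening in m; "grip_force": force on a finger pad.
Only numpy, scipy, OpenCV 4.12 (cv2) and the standard library are available. Lean on these libraries where they do the work, as an engineer would, in place of code of your own. Each camera call takes 0.05 s, during which the arm holds its last target. There are 200 camera calls.

## Working session

There is one attempt and no reset: what is moved stays moved. The work goes in short steps, Python scripts to look and compute and a tool call to move; the robot and the scene stay as the last step left them, time stands still between calls to the robot, and variables do not carry over. Pictures are saved under pics/ and viewed, at most 10 in all, crops included, and the job is handed in when it is done.

Besides the shell and the picture viewer there is one more tool, called after "Request:" as name(argument=value, ...) on one line, values as JSON. move_arm: Moves the arm, as the interface text tells. Shifts and turns lie within -1 to 1; 1 stands for 0.1 m of shift or pi rad of turn. Its arguments: {"type":"object","properties":{"motion":{"type":"array"},"fingers":{"type":"number"},"newtons":{"type":"number"}},"required":["motion"]}

```bash
mkdir -p pics; cat > h.py <<'E'
import numpy as np, cv2
from cell import robot
from scipy.spatial.transform import Rotation as R
def toolT():
    s=robot.observe(); T=np.eye(4); T[:3,:3]=R.from_euler('xyz',s['tool_rot']).as_matrix(); T[:3,3]=s['tool_pos']; return T
def cam(n):
    T=toolT(); c=robot.read_camera(n)
    c['T']=T@c['hand_eye'] if n=='wrist' else np.array(c['extrinsics'])
    c['f']=240/np.tan(np.radians(c['vfov'])/2); return c
def rays(c,uv):
    uv=np.atleast_2d(np.array(uv,float)); d=np.stack([(uv[:,0]-c['cx'])/c['f'],(uv[:,1]-c['cy'])/c['f']],1); p=d.copy()
    for _ in range(20): p=d/(1+c['k1']*(p**2).sum(1,keepdims=True))
    return np.c_[p[:,0],-p[:,1],-np.ones(len(p))]
def pts(c,uv,z=None):
    r=rays(c,uv); w=r@c['T'][:3,:3].T; o=c['T'][:3,3]
    if z is None:
        uv=np.atleast_2d(uv).astype(int); s=c['range_z'][uv[:,1],uv[:,0]]
    else: s=(z-o[2])/w[:,2]
    return o+w*np.asarray(s)[:,None]
def cloud(c):
    v,u=np.mgrid[:480,:640]; return pts(c,np.c_[u.ravel(),v.ravel()]).reshape(480,640,3)
def save(c,n): cv2.imwrite('pics/'+n,c['image'][:,:,::-1])
E
python3 - <<'E'
from h import *
for n in('scene','top'):
    c=cam(n); save(c,n+'.png'); print(n,c['T'].round(3).tolist(),c['f'],c['k1'])
    P=cloud(c); ok=c['range_z']>0
    for lo,hi in((.128,.14),(.17,.19),(.14,.2)):
        m=ok&(P[...,2]>lo)&(P[...,2]<hi); q=P[m]; print(lo,hi,m.sum(),q.mean(0).round(3) if len(q) else '')
print(robot.observe())
E
```

```text
scene [[0.806, -0.381, 0.453, 1.016], [0.592, 0.518, -0.617, -0.513], [0.0, 0.766, 0.643, 0.75], [0.0, 0.0, 0.0, 1.0]] 479.101653999774 -0.05805349198762923
0.128 0.14 5343 [0.475 0.192 0.135]
0.17 0.19 5226 [0.591 0.411 0.183]
0.14 0.2 14831 [0.569 0.486 0.175]
top [[0.009, 0.988, -0.153, 0.428], [-1.0, 0.008, -0.007, 0.075], [-0.006, 0.153, 0.988, 1.098], [0.0, 0.0, 0.0, 1.0]] 470.74726034234874 -0.01761135025696724
0.128 0.14 4441 [0.54  0.001 0.136]
0.17 0.19 5885 [0.747 0.298 0.186]
0.14 0.2 16238 [0.742 0.31  0.181]
{'time': 0.1, 'qpos': array([ 1.02399182e+00,  3.42669331e-01,  1.52488625e+00, -2.98567291e-05,
        1.27541107e+00, -1.45953667e-01]), 'qvel': array([-0.00066347, -0.00096875, -0.00220983,  0.00106203,  0.00046015,
       -0.00132301]), 'joint_efforts': array([ 1.55096455e-03, -4.32004952e+01, -2.44695264e+01,  7.18668918e-02,
        5.25933481e-02, -1.52451321e-05]), 'tool_pos': array([0.20463672, 0.48309385, 0.22611831]), 'tool_rot': array([-3.14022912e+00, -1.71579827e-04,  2.74075041e+00]), 'contact_force': array([-0.24176316, -0.01315456, -0.01940627]), 'torque': array([-0.04250636,  0.04190577,  0.02082303]), 'grip_force': 0.0, 'opening': 0.09168490119421917}
```

View pics/scene.png

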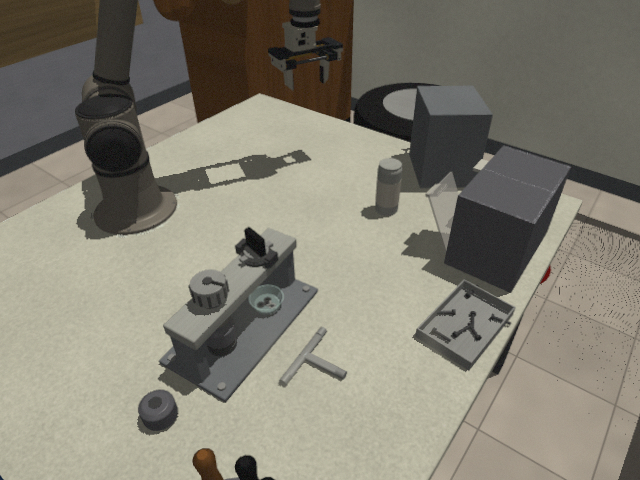

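View pics/top.png

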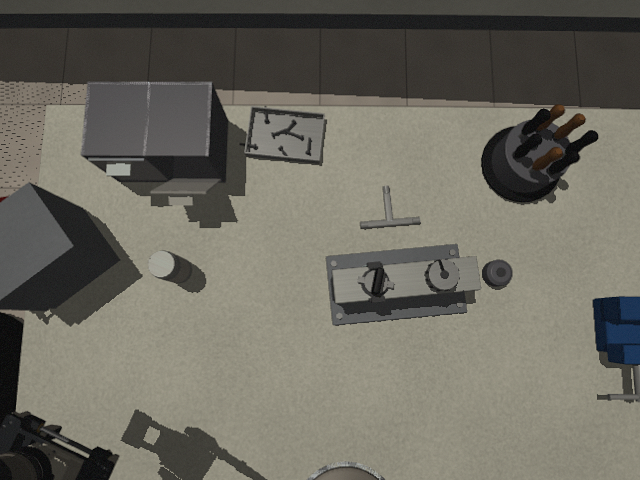

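The scene view shows the ring at about (208,288) and the plug at (255,243). In the top view the ring is at (443,275) and the plug at (376,282), with the bridge running nearly along the image's horizontal axis.

```bash
python3 - <<'E'
from h import *
c=cam('top'); P=cloud(c); ok=c['range_z']>0
roi=np.zeros((480,640),bool); roi[240:310,325:485]=1
m=roi&ok&(abs(P[...,2]-.136)<.006); q=P[m][:,:2].astype(np.float32)
r=cv2.minAreaRect(q); print('bridge',r, 'box', cv2.boxPoints(r).round(3).tolist())
m=roi&ok&(P[...,2]>.17)
n,l,s,ce=cv2.connectedComponentsWithStats(m.astype(np.uint8))
for i in range(1,n):
    if s[i,4]>20:
        p=P[l==i]; print(ce[i],s[i,4],p.mean(0).round(4),np.median(p[:,2]),p[:,2].max(),cv2.minAreaRect(p[:,:2].astype(np.float32)))
print(pts(c,[[443,275]],.182),pts(c,[[376,282]],.19))
E
```

```text
bridge ((0.5056431293487549, -0.1140558123588562), (0.0803380161523819, 0.3024923801422119), 4.556551933288574) box [[0.45399999618530273, 0.03400000184774399], [0.4779999852180481, -0.2680000066757202], [0.5580000281333923, -0.2619999945163727], [0.5339999794960022, 0.03999999910593033]]
[442.88861076 274.36420526] 799 [ 0.5135 -0.1763  0.1822] 0.18248532775269455 0.18906227305057965 ((0.514231264591217, -0.1778610497713089), (0.06178014725446701, 0.06244327872991562), 33.900856018066406)
[377.37037037 280.3287037 ] 216 [ 0.5001 -0.0472  0.1913] 0.1928595899221281 0.19817523420445027 ((0.5007485747337341, -0.048243939876556396), (0.014160845428705215, 0.04995299130678177), 77.62238311767578)
[[ 0.51225403 -0.17657106  0.182     ]] [[ 0.49690659 -0.04475802  0.19      ]]
```

Request:
move_arm(motion=[[-0.45,-0.4,-0.03,0,0,0],[-0.9,-0.81,-0.06,0,0,0]], fingers=1)

```text
time: 0.4
tool_pos: [0.2562, 0.3726, 0.2323]
tool_rot: [-3.141, 0.0, 2.743]
contact_force: [0.5, -0.1, 0.5]
opening: 0.0914
grip_force: 0.0
```

Request:
move_arm(motion=[[-0.45,-0.4,-0.03,0,0,0],[-0.9,-0.81,-0.06,0,0,0]])

```text
time: 0.65
tool_pos: [0.3077, 0.2623, 0.2388]
tool_rot: [3.141, 0.0, 2.741]
contact_force: [1.0, 0.4, -0.5]
opening: 0.0915
grip_force: 0.0
```

Request:
move_arm(motion=[[-0.45,-0.4,-0.03,0,0,0],[-0.9,-0.81,-0.06,0,0,0]])

```text
time: 0.9
tool_pos: [0.359, 0.1526, 0.2449]
tool_rot: [3.141, 0.0, 2.741]
contact_force: [0.7, 0.0, 0.2]
opening: 0.0917
grip_force: 0.0
```

Request:
move_arm(motion=[[-0.45,-0.4,-0.03,0,0,0],[-0.9,-0.81,-0.06,0,0,0]])

```text
time: 1.15
tool_pos: [0.4103, 0.0427, 0.2509]
tool_rot: [3.141, 0.0, 2.741]
contact_force: [0.9, 0.1, 0.3]
opening: 0.0921
grip_force: 0.0
```

Request:
move_arm(motion=[[-0.45,-0.4,-0.06,0,0,0],[-0.9,-0.81,-0.12,0,0,0]])

```text
time: 1.4
tool_pos: [0.4615, -0.067, 0.2628]
tool_rot: [3.141, -0.0, 2.74]
contact_force: [0.6, 0.1, -1.1]
opening: 0.0915
grip_force: 0.0
```

Request:
move_arm(motion=[[-0.45,-0.4,-0.06,0,0,0],[-0.9,-0.81,-0.12,0,0,0],[-0.9,-0.81,-0.12,0,0,0],[-0.9,-0.81,-0.12,0,0,0]])

```text
time: 1.9
tool_pos: [0.5119, -0.1744, 0.2741]
tool_rot: [3.141, -0.002, 2.74]
contact_force: [-0.2, 0.1, 0.2]
opening: 0.0919
grip_force: 0.0
```

```bash
cat > look.py <<'E'
from h import *
def ring(name):
    c=cam('wrist'); save(c,name); P=cloud(c); ok=c['range_z']>0
    m=ok&(abs(P[...,2]-.182)<.008)&(np.hypot(P[...,0]-.5135,P[...,1]+.1765)<.045)
    q=P[m]; print('ring n',m.sum(),'z',np.median(q[:,2]),cv2.minEnclosingCircle(q[:,:2].astype(np.float32)))
    return c,P
E
python3 - <<'E'
from look import *
c,P=ring('w1.png'); print(robot.observe()['qpos'].round(3), c['T'].round(3).tolist())
E
```

```text
ring n 4501 z 0.18138571381419583 ((0.515584409236908, -0.18046200275421143), 0.03188924118876457)
[-0.469  0.34   1.395  0.     1.408 -1.64 ] [[0.391, -0.887, -0.247, 0.446], [0.92, 0.377, 0.104, -0.148], [0.001, -0.268, 0.963, 0.432], [0.0, 0.0, 0.0, 1.0]]
```

View pics/w1.png

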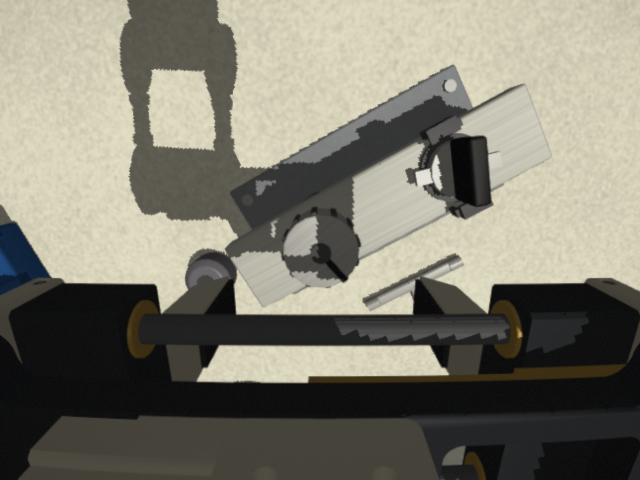

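The wrist view shows the ring at about (321,245), with its pointer from (320,252) to (347,282). The plug bar is at (470,170), and a finger stands either side.

```bash
python3 - <<'E'
from look import *
c=cam('wrist'); P=cloud(c)
im=c['image'][195:300,265:375]; cv2.imwrite('pics/w2.png',cv2.resize(im,None,fx=5,fy=5,interpolation=cv2.INTER_CUBIC)[:,:,::-1])
def fit(c,P,c0,zlo,zhi):
    m=(c['range_z']>0)&(P[...,2]>zlo)&(P[...,2]<zhi)&(np.hypot(P[...,0]-c0[0],P[...,1]-c0[1])<.05)
    m=cv2.morphologyEx(m.astype(np.uint8),cv2.MORPH_CLOSE,np.ones((5,5)))
    k=max(cv2.findContours(m,0,cv2.CHAIN_APPROX_NONE)[0],key=len)[:,0]
    w=pts(c,k,.182)[:,:2]; A=np.c_[2*w,np.ones(len(w))]; s=np.linalg.lstsq(A,(w**2).sum(1),rcond=None)[0]
    print('circle',s[:2].round(4),np.sqrt(s[2]+s[:2]@s[:2]).round(4)); e=cv2.fitEllipse(k); print(e, pts(c,[e[0]],.182).round(4))
fit(c,P,(.5135,-.1765),.174,.20)
t=cam('top'); fit(t,cloud(t),(.5135,-.1765),.174,.20)
h=cv2.cvtColor(c['image'],cv2.COLOR_RGB2HSV)
# plug
m=(c['range_z']>0)&(P[...,2]>.183)&(np.hypot(P[...,0]-.5,P[...,1]+.047)<.05)
q=P[m]; print('plug',np.median(q[:,2]),cv2.minAreaRect(q[:,:2].astype(np.float32)))
E
```

```text
circle [ 0.5144 -0.18  ] 0.0298
((319.96636962890625, 249.597412109375), (74.46088409423828, 76.01300048828125), 97.3902816772461) [[ 0.5136 -0.1796  0.182 ]]
circle [ 0.5035 -0.1757] 0.0229
((442.763671875, 279.6658630371094), (19.5617618560791, 28.113555908203125), 94.6647720336914) [[ 0.5031 -0.1758  0.182 ]]
plug 0.3431070823839224 ((0.4988338351249695, -0.06935951113700867), (0.05055606737732887, 0.05021848902106285), 78.73692321777344)
```

View pics/w2.png

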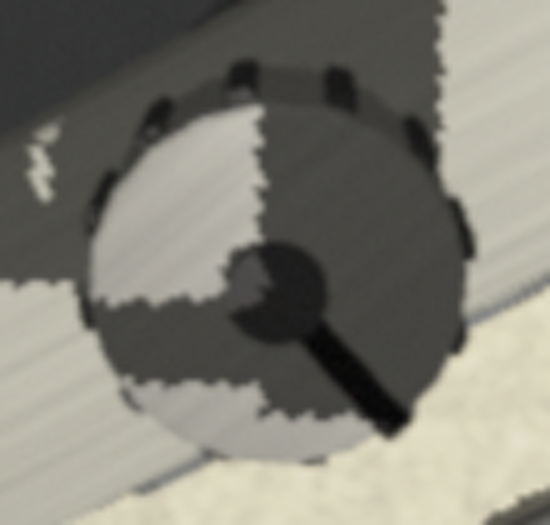

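Wrist and top views put the ring centre at about (0.514, -0.179). The ribs lie at about 13° + 30°k in the image, so the closing line already falls nearly midway between two ribs.

Request:
move_arm(motion=[[-0.04,-0.034,0.2,0,0,0.011],[-0.04,-0.034,0.5,0,0,0.011],[-0.04,-0.034,0.8,0,0,0.011],[-0.04,-0.034,1.0,0,0,0.011]])

```text
time: 2.55
tool_pos: [0.5142, -0.178, 0.1737]
tool_rot: [3.141, -0.001, 2.708]
contact_force: [0.1, -0.3, -0.3]
opening: 0.0915
grip_force: 0.0
```

Request:
move_arm(motion=[[0,0,0.12,0,0,0],[0,0,0.24,0,0,0],[0,0,0.24,0,0,0]])

```text
time: 2.92
tool_pos: [0.5145, -0.1791, 0.1503]
tool_rot: [3.141, -0.001, 2.707]
contact_force: [0.6, 0.8, -0.7]
opening: 0.092
grip_force: 0.0
```

Request:
move_arm(motion=[[0,0,0,0,0,0],[0,0,0,0,0,0],[0,0,0,0,0,0],[0,0,0,0,0,0],[0,0,0,0,0,0]], fingers=0.25, newtons=12)

```text
time: 3.55
tool_pos: [0.5153, -0.1787, 0.1509]
tool_rot: [3.14, 0.001, 2.706]
contact_force: [3.0, 5.2, 1.2]
opening: 0.0599
grip_force: 12.0
```

Request:
move_arm(motion=[[0,0.01,0,0,0,0.04],[0,0.01,0,0,0,0.08],[0,0.01,0,0,0,0.12],[0,0.01,0,0,0,0.16],[0,0.01,0,0,0,0.18],[0,0.01,0,0,0,0.18]])

```text
time: 4.3
tool_pos: [0.5154, -0.1785, 0.151]
tool_rot: [3.141, 0.0, 2.141]
contact_force: [2.0, 1.7, 1.5]
opening: 0.0596
grip_force: 12.0
```

```bash
cat > o.py <<'E'
from h import *
for i in range(1):
    s=robot.observe(); print(s['time'],'q',s['qpos'].round(4),'eff',s['joint_efforts'].round(2),'tq',s['torque'].round(3),'F',s['contact_force'].round(1),s['tool_rot'].round(4),s['opening'],s['grip_force'])
E
python3 o.py
```

```text
4.3 q [-4.7410e-01  4.4970e-01  1.5796e+00  4.0000e-04  1.1116e+00 -1.0447e+00] eff [ -0.94 -45.57 -21.76  -0.69   0.16   0.28] tq [ 0.32  -0.304 -0.082] F [2.  1.7 1.5] [3.1410e+00 4.0000e-04 2.1412e+00] 0.05957386579866602 11.99970692396164
```

Request:
move_arm(motion=[[0,0,0,0,0,0.02],[0,0,0,0,0,0.04],[0,0,0,0,0,0.06]])

```text
time: 4.68
tool_pos: [0.5155, -0.1785, 0.1509]
tool_rot: [3.141, 0.0, 1.952]
contact_force: [2.0, 1.7, 1.1]
opening: 0.0597
grip_force: 12.0
```

```bash
python3 o.py
```

```text
4.675 q [-4.7410e-01  4.4980e-01  1.5796e+00  3.0000e-04  1.1115e+00 -8.5540e-01] eff [ -1.31 -45.62 -21.7   -0.66   0.22  -0.58] tq [ 0.314 -0.275  0.092] F [2.  1.7 1.1] [3.1409e+00 3.0000e-04 1.9520e+00] 0.05974114531966385 11.997614800930023
```

Request:
move_arm(motion=[[0,0,0,0,0,0.02],[0,0,0,0,0,0.04],[0,0,0,0,0,0.06]])

```text
time: 5.05
tool_pos: [0.5155, -0.1785, 0.1509]
tool_rot: [3.141, 0.0, 1.764]
contact_force: [1.8, 2.9, 2.3]
opening: 0.0598
grip_force: 12.0
```

```bash
python3 o.py
```

```text
5.05 q [-4.7400e-01  4.4980e-01  1.5796e+00  4.0000e-04  1.1114e+00 -6.6690e-01] eff [ -1.43 -45.7  -21.65  -0.68   0.28  -0.58] tq [ 0.329 -0.359  0.098] F [1.8 2.9 2.3] [3.1408e+00 2.0000e-04 1.7635e+00] 0.059835395418816675 11.997672021389008
```

Request:
move_arm(motion=[[0,0,0,0,0,0.015],[0,0,0,0,0,0.03]])

```text
time: 5.3
tool_pos: [0.5156, -0.1785, 0.1509]
tool_rot: [3.141, 0.0, 1.67]
contact_force: [1.2, 1.4, 1.7]
opening: 0.0599
grip_force: 12.0
```

```bash
python3 o.py
```

```text
5.3 q [-4.7400e-01  4.4980e-01  1.5795e+00  4.0000e-04  1.1113e+00 -5.7320e-01] eff [ -1.47 -45.74 -21.62  -0.68   0.31  -0.41] tq [ 0.318 -0.336  0.084] F [1.2 1.4 1.7] [3.1406e+00 2.0000e-04 1.6698e+00] 0.059881711779879644 11.998209357261658
```

Request:
move_arm(motion=[[0,0,0,0,0,0.015],[0,0,0,0,0,0.03]])

```text
time: 5.55
tool_pos: [0.5156, -0.1785, 0.1509]
tool_rot: [3.141, 0.0, 1.576]
contact_force: [2.0, 2.6, 1.5]
opening: 0.06
grip_force: 12.0
```

```bash
python3 o.py
```

```text
5.55 q [-4.7400e-01  4.4980e-01  1.5795e+00  5.0000e-04  1.1113e+00 -4.7890e-01] eff [ -1.52 -45.79 -21.59  -0.68   0.33  -0.41] tq [ 0.274 -0.336  0.056] F [2.  2.6 1.5] [3.1405e+00 1.0000e-04 1.5756e+00] 0.06003078827054633 11.998231709003448
```

Request:
move_arm(motion=[[0,0,0,0,0,0.015],[0,0,0,0,0,0.03]])

```text
time: 5.8
tool_pos: [0.5156, -0.1785, 0.151]
tool_rot: [3.14, 0.0, 1.481]
contact_force: [1.5, 3.0, 1.2]
opening: 0.0598
grip_force: 12.0
```

```bash
python3 o.py
```

```text
5.8 q [-4.7390e-01  4.4980e-01  1.5795e+00  4.0000e-04  1.1112e+00 -3.8470e-01] eff [ -1.55 -45.84 -21.55  -0.69   0.36  -0.41] tq [ 0.319 -0.363  0.1  ] F [1.5 3.  1.2] [3.1404e+00 1.0000e-04 1.4814e+00] 0.059768282710082055 11.99826568365097
```

Request:
move_arm(motion=[[0,0,0,0,0,0.015],[0,0,0,0,0,0.03]])

```text
time: 6.05
tool_pos: [0.5157, -0.1785, 0.1509]
tool_rot: [3.14, -0.0, 1.387]
contact_force: [2.4, 2.3, 1.2]
opening: 0.0598
grip_force: 12.0
```

```bash
python3 o.py
```

```text
6.05 q [-4.7390e-01  4.4990e-01  1.5794e+00  4.0000e-04  1.1112e+00 -2.9050e-01] eff [ -1.58 -45.89 -21.52  -0.69   0.39  -0.41] tq [ 0.225 -0.326  0.127] F [2.4 2.3 1.2] [ 3.1404e+00 -1.0000e-04  1.3872e+00] 0.059797073204090966 11.998322010040283
```

Request:
move_arm(motion=[[0,0,0,0,0,0.015],[0,0,0,0,0,0.03]])

```text
time: 6.3
tool_pos: [0.5157, -0.1785, 0.1509]
tool_rot: [3.14, -0.0, 1.293]
contact_force: [1.4, 3.2, -0.0]
opening: 0.0598
grip_force: 12.0
```

```bash
python3 o.py
```

```text
6.3 q [-4.7390e-01  4.4990e-01  1.5794e+00  4.0000e-04  1.1111e+00 -1.9620e-01] eff [ -1.6  -45.94 -21.49  -0.69   0.42  -0.41] tq [ 0.198 -0.337  0.075] F [ 1.4  3.2 -0. ] [ 3.1404e+00 -2.0000e-04  1.2929e+00] 0.0597650116743015 11.998343020677567
```

Request:
move_arm(motion=[[0,0,0,0,0,0.015],[0,0,0,0,0,0.03]])

```text
time: 6.55
tool_pos: [0.5156, -0.1789, 0.1509]
tool_rot: [3.14, 0.001, 1.2]
contact_force: [0.7, 1.5, 1.3]
opening: 0.0597
grip_force: 12.0
```

```bash
python3 o.py
```

```text
6.55 q [-4.7400e-01  4.4990e-01  1.5793e+00 -6.0000e-04  1.1110e+00 -1.0260e-01] eff [ -0.87 -45.91 -21.35   0.06   0.41   0.  ] tq [-0.076 -0.163  0.462] F [0.7 1.5 1.3] [3.1403e+00 7.0000e-04 1.1996e+00] 0.05969774754628396 11.999133825302124
```

Request:
move_arm(motion=[[0,0,0,0,0,0.015],[0,0,0,0,0,0.03]])

```text
time: 6.8
tool_pos: [0.5156, -0.1789, 0.151]
tool_rot: [3.14, 0.001, 1.105]
contact_force: [1.7, 1.3, 1.4]
opening: 0.0598
grip_force: 12.0
```

```bash
python3 o.py
```

```text
6.8 q [-4.7420e-01  4.4980e-01  1.5793e+00 -6.0000e-04  1.1111e+00 -8.4000e-03] eff [-9.900e-01 -4.575e+01 -2.135e+01 -2.000e-02  3.500e-01 -3.000e-02] tq [ 0.011 -0.114  0.441] F [1.7 1.3 1.4] [3.1403e+00 6.0000e-04 1.1053e+00] 0.05978569407573005 11.999364495277405
```

Request:
move_arm(motion=[[0,0,0,0,0,0.015],[0,0,0,0,0,0.03]])

```text
time: 7.05
tool_pos: [0.5155, -0.1789, 0.151]
tool_rot: [3.14, 0.001, 1.011]
contact_force: [1.1, 0.7, 0.8]
opening: 0.0595
grip_force: 12.0
```

```bash
python3 o.py
```

```text
7.05 q [-4.7410e-01  4.4980e-01  1.5793e+00 -7.0000e-04  1.1112e+00  8.5900e-02] eff [-8.900e-01 -4.567e+01 -2.136e+01  4.000e-02  3.100e-01 -3.000e-02] tq [-0.058 -0.02   0.471] F [1.1 0.7 0.8] [3.1402e+00 6.0000e-04 1.0111e+00] 0.059540909124279395 11.999522745609283
```

Request:
move_arm(motion=[[0,0,0,0,0,-0.03],[0,0,0,0,0,-0.07],[0,0,0,0,0,-0.11],[0,0,0,0,0,-0.15],[0,0,0,0,0,-0.19],[0,0,0,0,0,-0.23]])

```text
time: 7.8
tool_pos: [0.5156, -0.179, 0.1511]
tool_rot: [3.14, 0.001, 1.738]
contact_force: [1.7, 1.1, 1.1]
opening: 0.0597
grip_force: 12.0
```

```bash
python3 o.py
```

```text
7.8 q [-4.7440e-01  4.4980e-01  1.5792e+00 -2.0000e-04  1.1111e+00 -6.4140e-01] eff [ -0.42 -45.72 -21.27  -0.34   0.46   1.23] tq [ 0.009 -0.246 -0.024] F [1.7 1.1 1.1] [3.1405e+00 1.0000e-03 1.7379e+00] 0.05971443515505995 11.998098492622375
```

Request:
move_arm(motion=[[0,0,0,0,0,-0.04],[0,0,0,0,0,-0.08],[0,0,0,0,0,-0.1033],[0,0,0,0,0,-0.1033],[0,0,0,0,0,-0.1033]])

```text
time: 8.43
tool_pos: [0.5157, -0.1789, 0.1511]
tool_rot: [3.141, 0.001, 2.056]
contact_force: [3.2, -0.2, 2.6]
opening: 0.0597
grip_force: 12.0
```

```bash
python3 o.py
```

```text
8.425 q [-4.7430e-01  4.4980e-01  1.5792e+00 -2.0000e-04  1.1110e+00 -9.5960e-01] eff [ -0.23 -45.26 -20.39  -0.2    0.87   0.05] tq [-0.101 -0.527  0.092] F [ 3.2 -0.2  2.6] [3.1408e+00 1.3000e-03 2.0561e+00] 0.05973332838847142 11.999834775924683
```

Request:
move_arm(motion=[[0,0,0,0,0,0],[0,0,0,0,0,0],[0,0,0,0,0,0],[0,0,0,0,0,0]], fingers=1)

```text
time: 8.93
tool_pos: [0.515, -0.1785, 0.1506]
tool_rot: [-3.141, -0.0, 2.057]
contact_force: [-0.4, -0.7, -0.0]
opening: 0.0907
grip_force: 0.0
```

Request:
move_arm(motion=[[0,0,-0.4,0,0,0],[0,0,-0.9,0,0,0],[0,0,-1,0,0,0]])

```text
time: 9.3
tool_pos: [0.5165, -0.1791, 0.2542]
tool_rot: [3.138, 0.005, 2.057]
contact_force: [0.2, 0.2, -1.0]
opening: 0.0918
grip_force: 0.0
```

Request:
move_arm(motion=[[0,0,-0.22,0,0,0.059],[0,0,-0.22,0,0,-0.1],[0,0,-0.22,0,0,-0.15],[0,0,-0.22,0,0,-0.207],[0,0,-0.22,0,0,-0.207],[0,0,-0.22,0,0,-0.207]])

```text
time: 10.05
tool_pos: [0.5148, -0.1784, 0.2717]
tool_rot: [3.141, -0.002, 2.711]
contact_force: [-0.0, 0.5, 0.2]
opening: 0.0916
grip_force: 0.0
```

```bash
python3 - <<'E'
from look import *
c=cam('wrist'); P=cloud(c); save(c,'w3full.png'); print(toolT().round(4).tolist())
im=c['image'][100:320,230:540]; cv2.imwrite('pics/w3.png',cv2.resize(im,None,fx=2.5,fy=2.5,interpolation=cv2.INTER_CUBIC)[:,:,::-1])
E
```

```text
[[-0.9097, 0.4152, -0.0015, 0.5148], [0.4152, 0.9097, 0.0008, -0.1784], [0.0017, 0.0001, -1.0, 0.2717], [0.0, 0.0, 0.0, 1.0]]
```

View pics/w3.png

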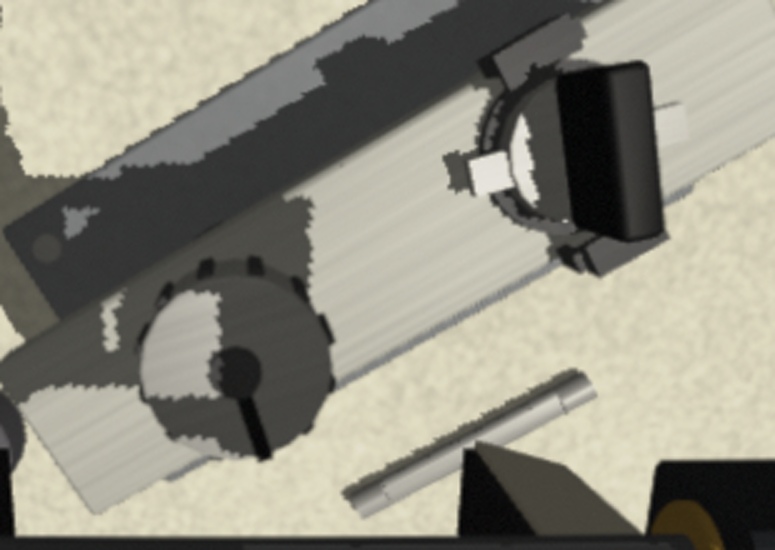

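The crop shows the ring pointer running from (236,372) to (264,457). The bar stands across the plug at about (628,150), its lugs still outside the claws.

```bash
python3 - <<'E'
from look import *
from scipy.spatial.transform import Rotation as R
import numpy as np
c=cam('wrist'); P=cloud(c)
T0=np.eye(4);T0[:3,:3]=R.from_euler('xyz',[3.141,-.002,2.74]).as_matrix();T0[:3,3]=[.5119,-.1744,.2741]
c0=dict(c);c0['T']=T0@c['hand_eye']
def ang(c,a,b):
    p=pts(c,[a,b],.186); d=p[1]-p[0]; print(p.round(4).tolist()); return np.arctan2(d[1],d[0])
a0=ang(c0,(265+278/5,195+288/5),(265+398/5,195+425/5))
a1=ang(c,(230+236/2.5,100+372/2.5),(230+264/2.5,100+457/2.5))
print('net cw',a0-a1,'expected .37..0.47')
v,u=np.mgrid[:480,:640]; roi=(u>448)&(u<500)&(v>120)&(v<200)
m=roi&(P[...,2]>.183)&(P[...,2]<.21); q=P[m]; print('plug',m.sum(),np.median(q[:,2]),q.mean(0),cv2.minAreaRect(q[:,:2].astype(np.float32)))
cor=[(230+x/2.5,100+y/2.5) for x,y in((558,75),(645,62),(664,238),(575,228))]
print(pts(c,cor).round(4))
# gap: disc / wheel as seen by scene cam
s=cam('scene'); Q=cloud(s); im=s['image'][300:360,190:250]; cv2.imwrite('pics/s3.png',cv2.resize(im,None,fx=8,fy=8)[:,:,::-1])
E
```

```text
[[0.5148, -0.1801, 0.186], [0.5428, -0.1717, 0.186]]
[[0.5154, -0.18, 0.186], [0.5441, -0.1835, 0.186]]
net cw 0.41540414818224125 expected .37..0.47
plug 1655 0.19199942625298472 [ 0.50105655 -0.0532632   0.19118554] ((0.502308189868927, -0.05199524760246277), (0.014704370871186256, 0.049838144332170486), 77.9244384765625)
[[ 0.4787 -0.0469  0.1424]
 [ 0.4873 -0.0161  0.1365]
 [ 0.5405 -0.036   0.1555]
 [ 0.5249 -0.0626  0.1561]]
```

Request:
move_arm(motion=[[0.25,0.4,0,0,0,-0.035],[0.6,0.95,0,0,0,-0.07],[0.6,0.95,0,0,0,-0.07]])

```text
time: 10.58
tool_pos: [0.5, -0.0638, 0.2727]
tool_rot: [3.141, -0.001, 2.93]
contact_force: [-0.5, 0.1, -0.5]
opening: 0.0918
grip_force: 0.0
```

Request:
move_arm(motion=[[0.015,0.17,0.2,0,0,0],[0.015,0.17,0.4,0,0,0],[0.015,0.17,0.5,0,0,0],[0.015,0.17,0.5,0,0,0]])

```text
time: 11.08
tool_pos: [0.5027, -0.0508, 0.2221]
tool_rot: [-3.142, -0.001, 2.925]
contact_force: [-0.6, 0.2, -0.4]
opening: 0.0916
grip_force: 0.0
```

```bash
python3 - <<'E'
from look import *
c=cam('wrist'); P=cloud(c); print(toolT()[:3,3].round(4),robot.observe()['tool_rot'])
save(c,'w4.png')
E
```

```text
[ 0.5031 -0.0508  0.2228] [-3.14153781e+00  7.48297087e-06  2.92569134e+00]
```

View pics/w4.png

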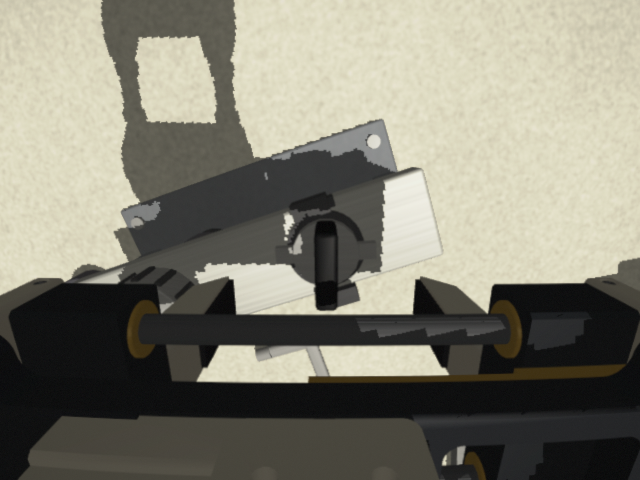

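The bar stands upright in the wrist view at (326,265), midway between the fingers, so it is aligned. Next I'll descend and grip.

Request:
move_arm(motion=[[0,0,0.2,0,0,0],[0,0,0.4,0,0,0],[0,0,0.58,0,0,0],[0,0,0.58,0,0,0]])

```text
time: 11.62
tool_pos: [0.5027, -0.0504, 0.1644]
tool_rot: [3.142, -0.001, 2.926]
contact_force: [-0.2, 0.9, 0.2]
opening: 0.0917
grip_force: 0.0
```

Request:
move_arm(motion=[[0,0,0,0,0,0],[0,0,0,0,0,0],[0,0,0,0,0,0],[0,0,0,0,0,0],[0,0,0,0,0,0],[0,0,0,0,0,0],[0,0,0,0,0,0],[0,0,0,0,0,0]], fingers=-1, newtons=15)

```text
time: 12.62
tool_pos: [0.5029, -0.0501, 0.1647]
tool_rot: [3.141, -0.0, 2.927]
contact_force: [-0.1, 0.3, -0.4]
opening: 0.0166
grip_force: 0.0
```

```bash
python3 o.py
```

```text
12.625 q [-2.5120e-01  3.6710e-01  1.6712e+00  1.0000e-04  1.1033e+00 -1.6076e+00] eff [ 0.000e+00 -4.217e+01 -2.219e+01 -4.000e-02  8.000e-02  0.000e+00] tq [-0.017 -0.033 -0.016] F [-0.1  0.3 -0.4] [ 3.1415 -0.      2.9271] 0.01659211836129771 0.0
```

Request:
move_arm(motion=[[0,0,0,0,0,0],[0,0,0,0,0,0],[0,0,0,0,0,0]])

```text
time: 13.0
tool_pos: [0.503, -0.0498, 0.1647]
tool_rot: [3.141, 0.0, 2.927]
contact_force: [1.4, 4.1, -0.0]
opening: 0.0138
grip_force: 15.0
```

Request:
move_arm(motion=[[0,0,0,0,0,0.04],[0,0,0,0,0,0.08],[0,0,0,0,0,0.12],[0,0,0,0,0,0.16],[0,0,0,0,0,0.2],[0,0,0,0,0,0.23],[0,0,0,0,0,0.25]])

```text
time: 13.88
tool_pos: [0.5026, -0.0503, 0.1647]
tool_rot: [-3.141, -0.0, 2.139]
contact_force: [-1.0, 1.8, 0.6]
opening: 0.0139
grip_force: 15.0
```

```bash
python3 o.py
```

```text
13.875 q [-2.5140e-01  3.6700e-01  1.6715e+00 -4.0000e-04  1.1037e+00 -8.1980e-01] eff [ -0.76 -41.85 -22.46  -0.28  -0.2   -0.44] tq [0.225 0.093 0.081] F [-1.   1.8  0.6] [-3.1409e+00 -2.0000e-04  2.1394e+00] 0.013947007470237843 14.992318600416183
```

Request:
move_arm(motion=[[0,0,0,0,0,0.015],[0,0,0,0,0,0.03]])

```text
time: 14.12
tool_pos: [0.5025, -0.0504, 0.1647]
tool_rot: [-3.141, -0.0, 2.046]
contact_force: [-1.3, 0.9, 0.7]
opening: 0.0137
grip_force: 15.0
```

```bash
python3 o.py
```

```text
14.125 q [-2.5150e-01  3.6690e-01  1.6715e+00 -6.0000e-04  1.1038e+00 -7.2640e-01] eff [ -0.65 -41.78 -22.53  -0.21  -0.27  -0.41] tq [0.141 0.143 0.116] F [-1.3  0.9  0.7] [-3.1407e+00 -1.0000e-04  2.0460e+00] 0.013689508482844216 14.992395043373108
```

Request:
move_arm(motion=[[0,0,0,0,0,0.01],[0,0,0,0,0,0.02]], newtons=25)

```text
time: 14.38
tool_pos: [0.5025, -0.0504, 0.1647]
tool_rot: [-3.141, -0.0, 1.983]
contact_force: [-3.1, 0.1, 1.0]
opening: 0.0139
grip_force: 25.0
```

```bash
python3 o.py
```

```text
14.375 q [-2.5150e-01  3.6690e-01  1.6716e+00 -6.0000e-04  1.1039e+00 -6.6370e-01] eff [-2.000e-02 -4.142e+01 -2.292e+01  2.000e-01 -6.600e-01 -2.500e-01] tq [-0.003  0.428  0.074] F [-3.1  0.1  1. ] [-3.1407 -0.      1.9833] 0.013935600941888908 24.99242216348648
```

Request:
move_arm(motion=[[0,0,0,0,0,0.01],[0,0,0,0,0,0.02]])

```text
time: 14.62
tool_pos: [0.5025, -0.0504, 0.1647]
tool_rot: [-3.141, 0.0, 1.92]
contact_force: [-3.8, -0.4, 3.5]
opening: 0.0141
grip_force: 25.3
```

```bash
python3 o.py
```

```text
14.625 q [-2.5140e-01  3.6690e-01  1.6715e+00 -7.0000e-04  1.1039e+00 -6.0080e-01] eff [  0.14 -41.06 -23.3    0.77  -1.06   0.2 ] tq [-0.206  0.704  0.485] F [-3.8 -0.4  3.5] [-3.1406e+00  1.0000e-04  1.9204e+00] 0.014134211490722382 25.299823880195618
```

Request:
move_arm(motion=[[0,0,0,0,0,0.01],[0,0,0,0,0,0.01]])

```text
time: 14.88
tool_pos: [0.5025, -0.0506, 0.1647]
tool_rot: [-3.141, 0.0, 1.89]
contact_force: [-4.9, -2.4, 3.4]
opening: 0.0144
grip_force: 25.7
```

```bash
python3 o.py
```

```text
14.875 q [-2.5150e-01  3.6700e-01  1.6715e+00 -1.1000e-03  1.1038e+00 -5.7010e-01] eff [  0.91 -40.96 -23.4    1.27  -1.15   0.72] tq [-0.53   0.785  0.56 ] F [-4.9 -2.4  3.4] [-3.1406e+00  5.0000e-04  1.8899e+00] 0.014383181790324134 25.703252255916595
```

Request:
move_arm(motion=[[0,0,0,0,0,0],[0,0,0,0,0,0],[0,0,0,0,0,0],[0,0,0,0,0,0]], fingers=0.3)

```text
time: 15.38
tool_pos: [0.5031, -0.0501, 0.1647]
tool_rot: [3.141, -0.0, 1.89]
contact_force: [-0.1, -0.3, -0.2]
opening: 0.0499
grip_force: 0.0
```

Request:
move_arm(motion=[[0,0,-0.4,0,0,0],[0,0,-0.9,0,0,0],[0,0,-1,0,0,0],[0,0,-1,0,0,0]])

```text
time: 15.88
tool_pos: [0.5029, -0.0501, 0.2648]
tool_rot: [3.141, 0.0, 1.89]
contact_force: [0.2, 0.0, -0.7]
opening: 0.0598
grip_force: 0.0
```

```bash
python3 - <<'E'
from look import *
c=cam('wrist'); P=cloud(c)
m=(P[...,2]>.183)&(P[...,2]<.205)&(np.hypot(P[...,0]-.502,P[...,1]+.05)<.04); q=P[m]
v,u=np.nonzero(m); print('plug',m.sum(),cv2.minAreaRect(q[:,:2].astype(np.float32)),u.min(),u.max(),v.min(),v.max())
im=c['image'][130:340,180:480]; cv2.imwrite('pics/w5.png',cv2.resize(im,None,fx=2.5,fy=2.5,interpolation=cv2.INTER_CUBIC)[:,:,::-1])
E
```

```text
plug 1219 ((0.5021454691886902, -0.05061887949705124), (0.013231278397142887, 0.049370892345905304), 21.475717544555664) 312 333 216 283
```

View pics/w5.png

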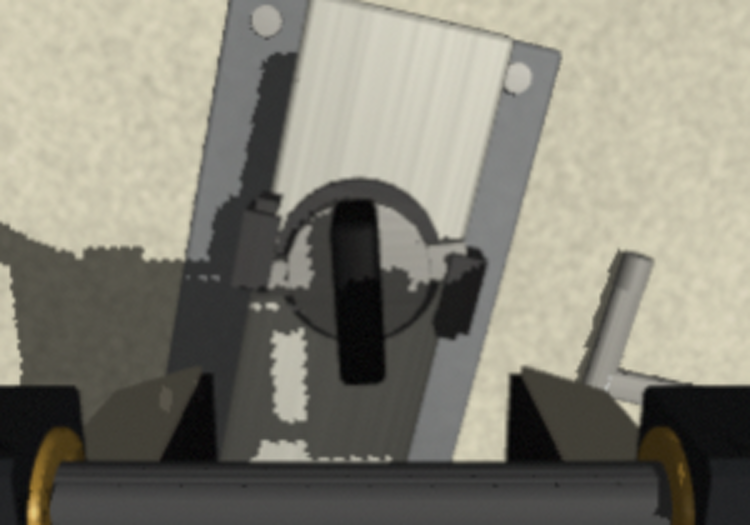

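The lugs now lie under both claws. The bar at (358,290) has turned about 1.29 rad from the stand's x axis, which agrees with the 1.30 rad stop.

```bash
python3 -c "
from cell import robot
print(robot.hand_in())"
```

```text
the job is handed in; nothing more can be done
None
```

The job is handed in: I turned the ring to light contact (about 0.46 N m), backed it off two clicks (60°), and turned the plug clockwise until it stopped, lugs home at about 1.29 rad by camera; the gripper is clear and nothing else was touched.

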